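# Line up the chocks and hold the model hull level over them

## Task

Nudge the three loose chocks into a straight row on the building board, one centred on each pencilled cross and square to the pencilled centre line. Then lift the hull out of its stand by its balance mark and carry it, level all the way, over to the row: finish holding it still and level a few centimetres clear above the chocks, lengthwise over the centre line with its balance mark above the middle chock (either end first), so that I can sight along its bottom. Do not set it down or let go, and leave the other things on the bench where they are.

Things in the scene. Friction and masses are not known exactly. Their poses are not given: they have to be found in the camera images.
- hull: model boat hull of laminated pine, 0.25 to 0.45 kg, 58 mm wide, 54 mm high, upright in the stand. Origin: on its flat underside, below the balance point, where a pencil line crosses the deck; x to the pointed bow, z up. It reaches from x = -155 to +175 mm; from x = -60 to +70 mm its sides are flat, parallel and upright, 24 to 54 mm above the underside (grip there); below, they slope in to a bottom 34 mm wide.
- chock0: one of three alike loose brown wooden chocks (saddle blocks) on the board, 75 g: 30 mm thick (its x, belongs along the row), 100 mm wide (y), 52 mm high at its two flared cheeks; the cork-lined floor between them is 24 mm above the underside, 66 mm wide. Origin: centre of the underside, z up. Same front and back; any chock may go on any cross.
- chock1: one of three alike loose brown wooden chocks (saddle blocks) on the board, 75 g: 30 mm thick (its x, belongs along the row), 100 mm wide (y), 52 mm high at its two flared cheeks; the cork-lined floor between them is 24 mm above the underside, 66 mm wide. Origin: centre of the underside, z up. Same front and back; any chock may go on any cross.
- chock2: one of three alike loose brown wooden chocks (saddle blocks) on the board, 75 g: 30 mm thick (its x, belongs along the row), 100 mm wide (y), 52 mm high at its two flared cheeks; the cork-lined floor between them is 24 mm above the underside, 66 mm wide. Origin: centre of the underside, z up. Same front and back; any chock may go on any cross.
- board: plywood building board fixed to the bench, 400 x 190 x 18 mm. Origin: centre of its underside, on the bench; x along its length and along the pencilled centre line, z up. The row of chocks belongs on its top, 18 mm above the bench.
- cross0 (a point): the point on the board's top face where the pencilled centre line meets the first (-x end) pencilled cross line; it turns with the board (x along the centre line). The three crosses are 95 mm apart; the cross lines run nearly across the whole board.
- cross1 (a point): the point on the board's top face where the pencilled centre line meets the middle pencilled cross line; it turns with the board (x along the centre line). The three crosses are 95 mm apart; the cross lines run nearly across the whole board.
- cross2 (a point): the point on the board's top face where the pencilled centre line meets the third (+x end) pencilled cross line; it turns with the board (x along the centre line). The three crosses are 95 mm apart; the cross lines run nearly across the whole board.
- stand: hull stand fixed to the bench: brown base 200 x 120 x 14 mm, two cork-lined uprights 18 mm thick, 100 mm wide, 65 mm either side of the middle. The hull's underside lies on them 70 mm above the bench; their cheeks beside it rise to 92 mm. Origin: centre of its underside; x along the hull, towards its bow. The balance mark is within 12 mm of the middle.
- sandblock: dark blue sanding block with brown abrasive paper, 45 x 90 x 22 mm, lying at the +x end of the building board. Leave it where it is.
- varnish: varnish tin, 68 mm across, 78 mm high, on the bench between board and stand. Leave it where it is.
- plane: small block plane, 150 x 44 mm and about 60 mm high, on the bench between board and stand. Leave it where it is.
- glue: yellow glue bottle with red cap, 56 mm across, 150 mm high, on the far side of the bench. Leave it where it is.
- hammer: hammer lying on the far side of the bench, 240 mm long. Leave it where it is.
- mug: white mug, 76 mm across, 85 mm high, on the far side of the bench. Leave it where it is.
- driver: red-handled screwdriver, 190 mm long, lying on the far side of the bench. Leave it where it is.
There are look-alikes about, which are no part of the job. What is shaped like the chock2 but green is not meant.

How it is judged:
By the outcome, as a careful person would: the job done as asked, in the order asked, and still so for the second after the job is handed in, while the arm keeps its last pose, push and grip.
It also fails if it takes over 72 s, if anything falls off the work surface, if the arm or the gripper's body presses on something with over 40 N, if the wrist force passes 120 N, or if a joint passes its speed limit or range.

## Robot

A 7-joint arm with a two-finger parallel gripper is mounted at the origin on the work surface. World frame = base frame: x ahead of the robot, y to its left, z up, the work surface at z = 0. Lengths are in mm, angles in rad, forces in N, time in s.
With the tool pointing down it reaches from about 400 to 900 mm from the base axis. Payload 5.6 kg.
Tool frame: the origin (TCP) lies at the very end of the fingers, on their centre line; the grasp point (between the pads) lies 19 mm behind it; z points along the fingers, y is the line along which they close (so a half turn about z gives the same grasp; the last joint's range is limited). The gripper opens to 92 mm and grips with 3 to 60 N. Pads are 20 mm wide; open, the fingers measure 128 mm over their backs; the gripper's body (75 mm by 189 mm) begins 69 mm behind the grasp point.
Start: joints at [1.098, 0.468, -0.012, 1.603, 0.006, 1.071, -0.056], TCP at [270.809, -590.907, 214.592] pointing down, gripper open.
Joint ranges: [-2.53, 2.53], [-0.31, 2.02], [-1.57, 1.55], [0.28, 2.44], [-1.29, 4.43], [0.15, 1.84], [-2.92, 2.92]. Speed limits (rad/s): [2.57, 2.57, 3.14, 3.14, 3.14, 3.14, 3.14].

## Interface

Orientations are given as [roll, pitch, yaw] about the fixed x, y, z axes, in that order (R = Rz(yaw) Ry(pitch) Rx(roll)).
In Python, from station import bot gives the robot as it stands.
- The arm moves only by the tool carry_out, never from a script. Its argument "commands" is a list of rows, each an object of numbers: "grip": the opening, from 0 (shut) to 1 (fully open); "dx", "dy", "dz": the shift along the world's x, y, z in m; "ax", "ay", "az": the turn, a rotation vector about the world's x, y, z in rad. A call has 1 to 10 rows; each row is the pose to reach, as a shift and turn from the pose commanded when the call began; what a row does not reach only later rows make up. A row lasts 1/10 s, in which the tool goes at most 50 mm and 8.59 degrees, less where a joint would pass 70% of its speed; a pose out of reach is approached as far as the arm can. A call with a gripper value outside its range is refused whole. The fingers move at their own pace and stop on an object; "force" is the grip in N (left out, the last holds). Time passes only in rows, so rows that repeat a pose let the fingers close. It gives the time, the measured TCP pose, the force, the opening and the grip force at its end, in the units of the state.
- bot.sense(): the state, without advancing time (a new reading comes with each control period).
- bot.capture(name): name is "scene" or "top" or "wrist"; returns the picture (400x640x3 uint8, blue, green, red); there is no depth.
- bot.camera_params(name): a dict with "vfov" (degrees; the focal length in pixels is half the picture's height over the tangent of half this angle, whatever the lens; pixels are square), "cx", "cy" (the principal point, pixels), "k1" (the pictures are not rectified: a ray, as slopes to the right and down, at radius r is drawn at 1 + k1 r^2 times it, then the intrinsics apply), "R" (3x3) and "t" (3): a world point X has camera coordinates R X + t. Camera axes: x right, y down, z forward; pixel columns grow to the right and rows downward; lengths in mm; the calibration is good to about 2 mm. A picture is of the moment at which its call begins: read the wrist's pose just before it. camera_params takes no time and is no camera call; for the wrist camera it gives the pose at the moment of the call.
- bot.finish_job(): hands the job in; it is judged then, once.
The state is a dict: "clock": time; "joints": joint angles; "qvel": joint speeds; "effort": joint torques, N m; "tool_pos": TCP position; "tcp_rot": TCP orientation; "ft_force": force on the tool from outside, world axes, zero at the start; "ft_torque": the same for the moment, N m; "gripper_width": opening from 0.0 (shut) to 1.0 (fully open); "grip_force": force on a finger pad.
Only numpy, scipy, OpenCV 4.12 (cv2) and the standard library are available. Lean on these libraries where they do the work, as an engineer would, in place of code of your own. Each camera call takes 0.05 s, during which the arm holds its last target. There are 200 camera calls.

## Working session

There is one attempt and no reset: what is moved stays moved. The work goes in short steps, Python scripts to look and compute and a tool call to move; the robot and the scene stay as the last step left them, time stands still between calls to the robot, and variables do not carry over. Pictures are saved under pics/ and viewed, at most 11 in all, crops included, and the job is handed in when it is done.

Besides the shell and the picture viewer there is one more tool, called after ">>>" in YAML: its name, and indented under it one key for each argument. carry_out: Moves the arm, as the interface text tells. Its arguments: {"type":"object","properties":{"commands":{"type":"array","items":{"type":"object","properties":{"grip":{"type":"number"},"dx":{"type":"number"},"dy":{"type":"number"},"dz":{"type":"number"},"ax":{"type":"number"},"ay":{"type":"number"},"az":{"type":"number"}}}},"force":{"type":"number"}},"required":["commands"]}

```bash
mkdir -p pics; ls; python3 - <<'E'
from station import bot
import cv2,numpy as np
for n in ("top","scene"):
    cv2.imwrite(f"pics/{n}0.png",bot.capture(n)); p=bot.camera_params(n); print(n,{k:np.round(v,3).tolist() for k,v in p.items()})
print(bot.sense())
E
```

```text
pics
top {'vfov': 44.28, 'cx': 318.924, 'cy': 197.703, 'k1': -0.118, 'R': [[-0.019, -1.0, 0.015], [-0.989, 0.017, -0.146], [0.146, -0.018, -0.989]], 't': [-73.641, 611.789, 1316.031]}
scene {'vfov': 46.699, 'cx': 317.879, 'cy': 194.726, 'k1': 0.042, 'R': [[-0.176, 0.984, -0.005], [0.85, 0.149, -0.505], [-0.497, -0.094, -0.863]], 't': [166.536, -471.417, 1342.2]}
{'clock': 0.1, 'joints': array([ 1.097984  ,  0.46829483, -0.011593  ,  1.60349567,  0.00599492,
        1.071406  , -0.05630982]), 'qvel': array([ 2.96853375e-04, -1.76600138e-03,  7.48911152e-04, -2.97134344e-03,
        6.43967741e-05, -8.41800150e-04, -4.80241338e-04]), 'effort': array([ 8.68761181e-04, -5.21649241e+01, -1.23638756e-02, -2.44369555e+01,
       -5.67299954e-02,  1.40633571e-02,  3.98398208e-05]), 'tool_pos': array([ 270.57755045, -590.44469573,  213.7467335 ]), 'tcp_rot': array([-3.14002731e+00,  1.13967186e-04,  4.29726749e-01]), 'ft_force': array([ 0.25003017, -0.4810019 , -0.08780449]), 'ft_torque': array([-0.03811221, -0.00077667,  0.08631712]), 'grip_force': 0.0, 'gripper_width': 1.0000166999699849}
```

View pics/top0.png

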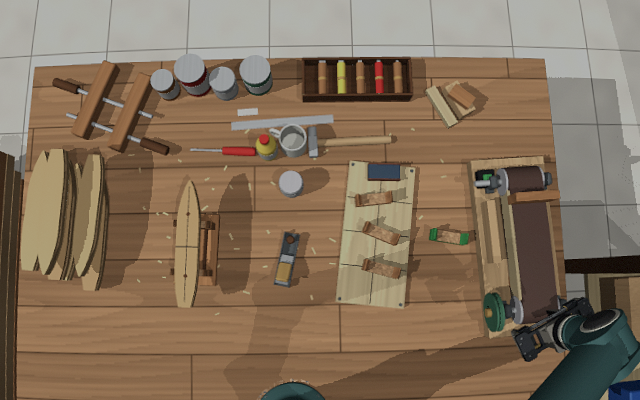

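View pics/scene0.png

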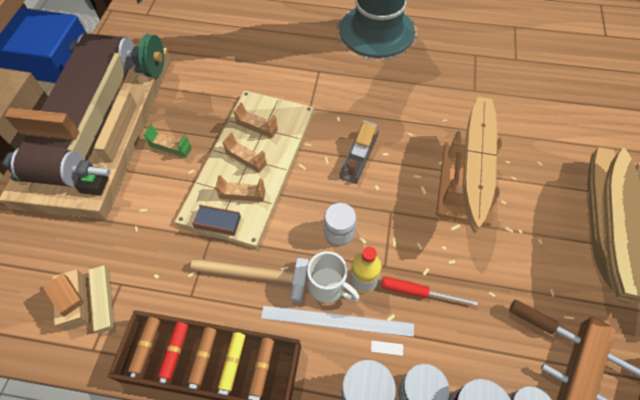

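The top view shows the board at corners (350,162), (419,166), (405,306), (337,303). The chocks are at about (375,199), (381,232) and (382,267). The hull runs from its bow at (188,182) to its stern at (187,305). The scene view agrees, with the green decoy lying to one side at (450,236) in the top view.

```bash
cat > h.py <<'E'
from station import bot
import cv2,numpy as np
from scipy.optimize import least_squares
def K(p,h=400):
    f=h/2/np.tan(np.radians(p["vfov"])/2); return np.array([[f,0,p["cx"]],[0,f,p["cy"]],[0,0,1.]]),np.array([p["k1"],0,0,0,0.])
def ray(p,uv):
    k,d=K(p); n=cv2.undistortPoints(np.array(uv,float).reshape(-1,1,2),k,d)[:,0]
    R=np.array(p["R"]); t=np.array(p["t"]); return -R.T@t,np.c_[n,np.ones(len(n))]@R
def plane(p,uv,z):
    o,d=ray(p,uv); return o+d*((z-o[2])/d[:,2])[:,None]
def proj(p,X):
    k,d=K(p); return cv2.projectPoints(np.array(X,float).reshape(-1,1,3),cv2.Rodrigues(np.array(p["R"],float))[0],np.array(p["t"],float),k,d)[0][:,0]
E
python3 - <<'E'
from h import *
p=bot.camera_params("top")
np.set_printoptions(precision=1,suppress=True)
print("board",plane(p,[(350,162),(419,166),(405,306),(337,303)],18)[:,:2])
print("chocks",plane(p,[(375,199),(381,232),(382,267),(450,236)],50)[:,:2])
print("hull",plane(p,[(188,182),(187,305)],124)[:,:2]); print("stand",plane(p,[(211,248)],40))
p=bot.camera_params("wrist"); print(p, bot.sense()["tool_pos"])
E
```

```text
board [[ 716.2 -176.3]
 [ 701.7 -375.2]
 [ 307.1 -317.9]
 [ 320.2 -129.5]]
chocks [[ 603.4 -239.9]
 [ 511.6 -253.3]
 [ 416.1 -252.7]
 [ 496.4 -445.2]]
hull [[646.5 260.5]
 [327.7 258.7]]
stand [[476.5 214.5  40. ]]
{'vfov': 70.71990674696063, 'cx': 317.14055787423126, 'cy': 198.93364707511378, 'k1': -0.002370003535989345, 'R': array([[ 0.4, -0.9, -0. ],
       [-0.9, -0.4,  0.3],
       [-0.2, -0.1, -1. ]]), 't': array([-648.5,  -28.3,  389.8])} [ 270.6 -590.4  213.7]
```

>>> carry_out:
  commands:
    - {"dz": 0.05,"grip": 0.6}
    - {"dx": 0.02,"dy": 0.03,"dz": 0.1,"az": 0.14}
    - {"dx": 0.24,"dy": 0.34,"dz": 0.15,"az": 1.02}
    - {"dx": 0.24,"dy": 0.34,"dz": 0.15,"az": 1.02}
    - {"dx": 0.24,"dy": 0.34,"dz": 0.15,"az": 1.02}
    - {"dx": 0.24,"dy": 0.34,"dz": 0.15,"az": 1.02}
    - {"dx": 0.24,"dy": 0.34,"dz": 0.15,"az": 1.02}
    - {"dx": 0.24,"dy": 0.34,"dz": 0.15,"az": 1.02}
    - {"dx": 0.24,"dy": 0.34,"dz": 0.15,"az": 1.02}
    - {"dx": 0.24,"dy": 0.34,"dz": 0.15,"az": 1.02}

```text
invalid input
```

>>> carry_out:
  commands:
    - {"dx": 0}
    - {"dx": 0}
    - {"dx": 0}

```text
invalid input
```

```bash
cat > shot.py <<'E'
from h import *
import sys,pickle
np.set_printoptions(precision=2,suppress=True)
n=sys.argv[1]; s=bot.sense(); p=bot.camera_params("wrist"); im=bot.capture("wrist")
cv2.imwrite(f"pics/{n}.png",im); pickle.dump((p,s,im),open(f"{n}.pkl","wb"))
print(s["clock"],s["tool_pos"],s["tcp_rot"],s["joints"],"cam",-np.array(p["R"]).T@p["t"],p["R"][2])
E
python3 shot.py w1
```

```text
0.1 [ 270.58 -590.44  213.75] [-3.14  0.    0.43] [ 1.1   0.47 -0.01  1.6   0.01  1.07 -0.06] cam [ 334.87 -560.63  383.25] [-0.23 -0.1  -0.97]
```

View pics/w1.png

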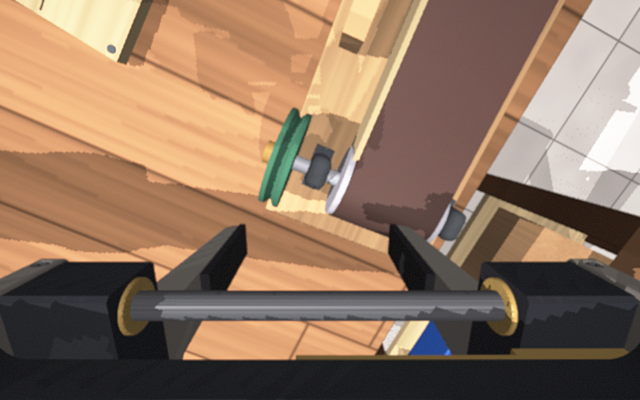

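The wrist picture shows the starting place: the sander at centre, the fingers at the bottom (tips about (245,230) and (390,230)), and the board corner at top left. Both moves were refused, so I'll give every field in each row.

>>> carry_out:
  commands:
    - {"dx": 0,"dy": 0,"dz": 0.05,"ax": 0,"ay": 0,"az": 0,"grip": 0.6}
    - {"dx": 0.02,"dy": 0.03,"dz": 0.08,"ax": 0,"ay": 0,"az": 0.14,"grip": 0.6}
    - {"dx": 0.24,"dy": 0.28,"dz": 0.15,"ax": 0,"ay": 0,"az": 1.02,"grip": 0.6}
    - {"dx": 0.24,"dy": 0.28,"dz": 0.15,"ax": 0,"ay": 0,"az": 1.02,"grip": 0.6}
    - {"dx": 0.24,"dy": 0.28,"dz": 0.15,"ax": 0,"ay": 0,"az": 1.02,"grip": 0.6}
    - {"dx": 0.24,"dy": 0.28,"dz": 0.15,"ax": 0,"ay": 0,"az": 1.02,"grip": 0.6}
    - {"dx": 0.24,"dy": 0.28,"dz": 0.15,"ax": 0,"ay": 0,"az": 1.02,"grip": 0.6}
    - {"dx": 0.24,"dy": 0.28,"dz": 0.15,"ax": 0,"ay": 0,"az": 1.02,"grip": 0.6}
    - {"dx": 0.24,"dy": 0.28,"dz": 0.15,"ax": 0,"ay": 0,"az": 1.02,"grip": 0.6}
    - {"dx": 0.24,"dy": 0.28,"dz": 0.15,"ax": 0,"ay": 0,"az": 1.02,"grip": 0.6}

```text
clock: 1.15
tool_pos: [515.2, -304.4, 365.8]
tcp_rot: [3.138, -0.002, 1.46]
ft_force: [0.1, -0.0, 1.1]
gripper_width: 0.598
grip_force: 0.0
```

```bash
python3 shot.py w2
```

```text
1.15 [ 515.25 -304.43  365.76] [ 3.14 -0.    1.46] [ 0.75  0.3  -0.35  1.52  0.1   1.34  0.28] cam [ 522.25 -233.92  535.47] [-0.02 -0.25 -0.97]
```

View pics/w2.png

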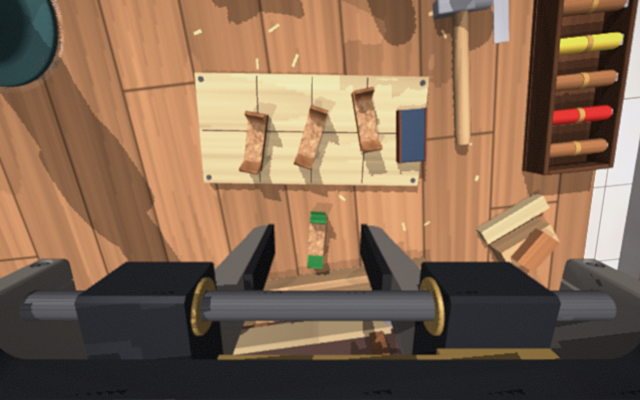

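The view shows all three chocks on the board, at about (255,141), (311,137) and (367,119). The sandblock is at (411,135), the cross lines at about columns 252, 311 and 366, and the centre line at about row 132. I'll enlarge this.

```bash
python3 - <<'E'
import cv2
im=cv2.imread("pics/w2.png"); cv2.imwrite("pics/w2c.png",cv2.resize(im[64:194,185:445],None,fx=3,fy=3,interpolation=cv2.INTER_CUBIC))
E
```

```text
(no output)
```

View pics/w2c.png

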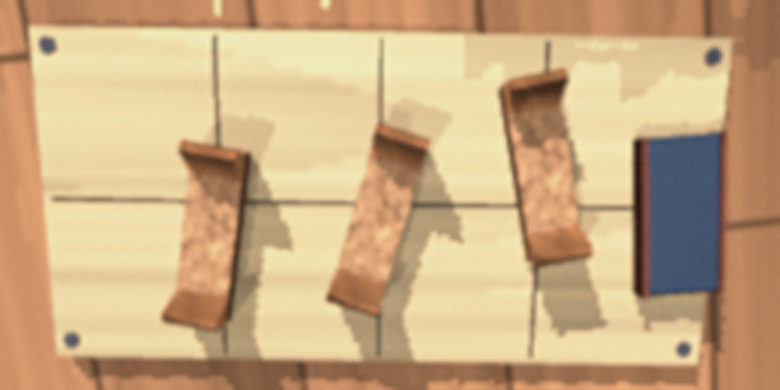

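```bash
cat > m.py <<'E'
from h import *
import pickle
np.set_printoptions(precision=2,suppress=True)
p,s,im=pickle.load(open("w2.pkl","rb"))
f=lambda q,z: plane(p,[(a/3+185-1/3,b/3+64-1/3) for a,b in q],z)[:,:2]
cl=f([(55,198),(632,208)],18); cr=[f(q,18) for q in ([(215,40),(226,350)],[(381,42),(379,352)],[(548,45),(531,352)])]
co=f([(30,28),(731,40),(698,362),(58,356)],18); print("corners",co,[np.linalg.norm(co[i]-co[(i+1)%4]) for i in range(4)])
def isect(a,b):
    A=np.c_[a[1]-a[0],-(b[1]-b[0])]; t=np.linalg.solve(A,b[0]-a[0]); return a[0]+t[0]*(a[1]-a[0])
X=np.array([isect(cl,c) for c in cr]); d=np.degrees
an=lambda v:d(np.arctan2(v[1],v[0]))
print("crosses",X,np.linalg.norm(np.diff(X,axis=0),axis=1),"yaw",an(cl[1]-cl[0]),[an(c[0]-c[1])-90 for c in cr],an(co[1]-co[0]),an(co[2]-co[3]))
for q in ([(182,143),(249,155),(222,328),(164,319)],[(377,125),(430,149),(380,313),(328,299)],[(504,88),(567,70),(592,254),(536,264)]):
    c=f(q,70); u=(c[0]+c[1]-c[2]-c[3])/2; print("chock",c.mean(0),"len",np.linalg.norm(u),"w",np.linalg.norm(c[0]-c[1]),np.linalg.norm(c[2]-c[3]),"yaw",an(u)-90, an(c[1]-c[0]),an(c[2]-c[3]))
E
python3 m.py
```

```text
corners [[ 326.76 -124.03]
 [ 721.78 -174.24]
 [ 698.81 -359.79]
 [ 302.82 -311.55]] [np.float64(398.1907957804408), np.float64(186.96857827424276), np.float64(398.91548022042446), np.float64(189.04649563236313)]
crosses [[ 418.61 -230.09]
 [ 512.54 -242.18]
 [ 606.63 -254.29]] [94.7  94.87] yaw -7.335236356556199 [np.float64(-7.250181169476534), np.float64(-7.036090339783172), np.float64(-7.231457913210733)] -7.244400735601754 -6.945808541846988
chock [ 416.86 -249.01] len 94.27823369937161 w 35.49329807915642 32.22657953137464 yaw -17.020591807370664 -16.200640606003702 -15.369596555634068
chock [ 511.37 -251.65] len 93.06008073968523 w 30.365922459969454 29.61742872230936 yaw -23.335218838687027 -29.719720932669038 -21.540562608250976
chock [ 605.21 -234.79] len 94.07928955721547 w 33.434274967289596 30.73225954217058 yaw 5.471034337448131 8.851082844911213 3.722458120748921
```

>>> carry_out:
  commands:
    - {"dx": -0.098,"dy": 0.055,"dz": -0.26,"ax": 0,"ay": 0,"az": -0.177,"grip": 0.6}
    - {"dx": -0.098,"dy": 0.055,"dz": -0.26,"ax": 0,"ay": 0,"az": -0.177,"grip": 0.6}
    - {"dx": -0.098,"dy": 0.055,"dz": -0.26,"ax": 0,"ay": 0,"az": -0.177,"grip": 0.6}
    - {"dx": -0.098,"dy": 0.055,"dz": -0.26,"ax": 0,"ay": 0,"az": -0.177,"grip": 0.6}
    - {"dx": -0.098,"dy": 0.055,"dz": -0.26,"ax": 0,"ay": 0,"az": -0.177,"grip": 0.6}
    - {"dx": -0.098,"dy": 0.055,"dz": -0.26,"ax": 0,"ay": 0,"az": -0.177,"grip": 0.6}
    - {"dx": -0.098,"dy": 0.055,"dz": -0.26,"ax": 0,"ay": 0,"az": -0.177,"grip": 0.6}
    - {"dx": -0.098,"dy": 0.055,"dz": -0.26,"ax": 0,"ay": 0,"az": -0.177,"grip": 0.6}
    - {"dx": -0.098,"dy": 0.055,"dz": -0.26,"ax": 0,"ay": 0,"az": -0.177,"grip": 0.6}

```text
clock: 2.1
tool_pos: [414.7, -257.6, 106.4]
tcp_rot: [3.138, 0.001, 1.272]
ft_force: [0.9, 0.3, 0.1]
gripper_width: 0.602
grip_force: 0.0
```

```bash
python3 -c "
from station import bot
s=bot.sense();print(s['clock'],s['tool_pos'],s['tcp_rot'],s['qvel'].round(3))"
```

```text
2.1 [ 414.65326851 -257.56643283  106.42067037] [3.13771308e+00 1.14338224e-03 1.27163354e+00] [-0.002 -0.007 -0.003  0.    -0.    -0.003 -0.003]
```

>>> carry_out:
  commands:
    - {"dx": 0.002,"dy": 0.0085,"dz": -0.04,"ax": 0,"ay": 0,"az": 0.01,"grip": 0.6}
    - {"dx": 0.002,"dy": 0.0085,"dz": -0.07,"ax": 0,"ay": 0,"az": 0.01,"grip": 0.6}
    - {"dx": 0.002,"dy": 0.0085,"dz": -0.083,"ax": 0,"ay": 0,"az": 0.01,"grip": 0.6}
    - {"dx": 0.002,"dy": 0.0085,"dz": -0.083,"ax": 0,"ay": 0,"az": 0.01,"grip": 0.6}
    - {"dx": 0.002,"dy": 0.0085,"dz": -0.083,"ax": 0,"ay": 0,"az": 0.01,"grip": 0.3}
    - {"dx": 0.002,"dy": 0.0085,"dz": -0.083,"ax": 0,"ay": 0,"az": 0.01,"grip": 0.1}
    - {"dx": 0.002,"dy": 0.0085,"dz": -0.083,"ax": 0,"ay": 0,"az": 0.01,"grip": 0.1}
    - {"dx": 0.002,"dy": 0.0085,"dz": -0.083,"ax": 0,"ay": 0,"az": 0.01,"grip": 0.1}
  force: 8

```text
clock: 2.9
tool_pos: [415.3, -247.9, 22.7]
tcp_rot: [3.14, 0.001, 1.282]
ft_force: [-1.1, 0.7, 5.6]
gripper_width: 0.326
grip_force: 8.0
```

```bash
python3 shot.py w3
```

```text
2.9 [ 415.3  -247.94   22.68] [3.14 0.   1.28] [ 0.68  0.52 -0.25  2.11  0.25  0.54 -0.04] cam [ 435.01 -179.29  192.13] [-0.07 -0.24 -0.97]
```

View pics/w3.png

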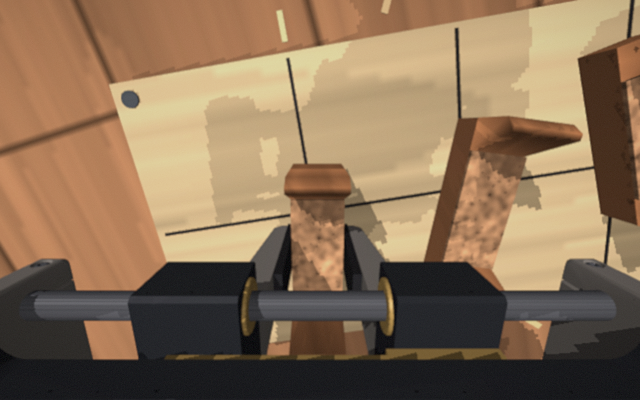

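The wrist view shows the chock held square between the fingers, its +y cheek at rows 164–197, columns 285–350. I'll locate that rim relative to the TCP.

```bash
python3 - <<'E'
from h import *
import pickle
np.set_printoptions(precision=2,suppress=True)
p,s,im=pickle.load(open("w3.pkl","rb"))
t=s["tool_pos"]; y=s["tcp_rot"][2]; R=np.array([[np.cos(y),np.sin(y)],[np.sin(y),-np.cos(y)]])
for z in (18,42,60,66,70):
    a=plane(p,[(288,165),(345,165),(285,180),(350,180),(286,194),(350,194),(291,200),(343,200)],z)[:,:2]
    print(z,((a-t[:2])@R).round(1).tolist())
c=plane(p,[(457,28),(459,117),(289,58),(304,163),(166,234),(440,192)],18)[:,:2]; print(c)
d=np.diff(c,axis=0)[::2]; print(np.degrees(np.arctan2(d[:,1],d[:,0])))
def isect(a,b):
    A=np.c_[a[1]-a[0],-(b[1]-b[0])]; t=np.linalg.solve(A,b[0]-a[0]); return a[0]+t[0]*(a[1]-a[0])
print(isect(c[4:],c[:2]),isect(c[4:],c[2:4]))
E
```

```text
18 [[47.6, -18.4], [47.6, 16.8], [38.2, -20.6], [38.1, 20.2], [29.1, -20.2], [29.1, 20.5], [25.2, -17.1], [25.1, 16.1]]
42 [[50.9, -16.0], [50.9, 14.4], [42.7, -17.8], [42.7, 17.3], [34.9, -17.5], [34.9, 17.6], [31.5, -14.9], [31.5, 13.8]]
60 [[53.3, -14.1], [53.3, 12.6], [46.2, -15.8], [46.2, 15.2], [39.3, -15.5], [39.3, 15.4], [36.3, -13.1], [36.3, 12.1]]
66 [[54.2, -13.5], [54.1, 12.0], [47.3, -15.1], [47.3, 14.5], [40.8, -14.8], [40.8, 14.7], [37.9, -12.6], [37.9, 11.5]]
70 [[54.7, -13.1], [54.7, 11.6], [48.1, -14.6], [48.1, 14.0], [41.7, -14.4], [41.7, 14.2], [39.0, -12.2], [39.0, 11.1]]
[[ 524.05 -151.53]
 [ 517.39 -198.82]
 [ 430.45 -139.61]
 [ 421.   -198.72]
 [ 319.81 -217.54]
 [ 498.35 -240.91]]
[-98.02 -99.08  -7.46]
[ 511.22 -242.6 ] [ 415.99 -230.13]
```

>>> carry_out:
  commands:
    - {"dx": 0.0005,"dy": 0.007,"dz": 0,"ax": 0,"ay": 0,"az": 0.06,"grip": 0.1}
    - {"dx": 0.001,"dy": 0.014,"dz": 0,"ax": 0,"ay": 0,"az": 0.12,"grip": 0.1}
    - {"dx": 0.0012,"dy": 0.0197,"dz": 0,"ax": 0,"ay": 0,"az": 0.162,"grip": 0.1}
    - {"dx": 0.0012,"dy": 0.0197,"dz": 0,"ax": 0,"ay": 0,"az": 0.162,"grip": 0.1}
    - {"dx": 0.0012,"dy": 0.0197,"dz": 0,"ax": 0,"ay": 0,"az": 0.162,"grip": 0.1}
    - {"dx": 0.0012,"dy": 0.0197,"dz": 0,"ax": 0,"ay": 0,"az": 0.162,"grip": 0.1}

```text
clock: 3.55
tool_pos: [417.2, -228.2, 22.6]
tcp_rot: [3.139, 0.001, 1.446]
ft_force: [-0.1, -0.9, 7.6]
gripper_width: 0.327
grip_force: 8.0
```

>>> carry_out:
  commands:
    - {"dx": 0,"dy": 0,"dz": 0,"ax": 0,"ay": 0,"az": 0,"grip": 0.6}
    - {"dx": 0,"dy": 0,"dz": 0,"ax": 0,"ay": 0,"az": 0,"grip": 0.6}
    - {"dx": 0,"dy": 0,"dz": 0.05,"ax": 0,"ay": 0,"az": 0,"grip": 0.6}
    - {"dx": 0,"dy": 0,"dz": 0.1,"ax": 0,"ay": 0,"az": 0,"grip": 0.6}
    - {"dx": 0.045,"dy": -0.012,"dz": 0.11,"ax": 0,"ay": 0,"az": -0.14,"grip": 0.6}
    - {"dx": 0.093,"dy": -0.0235,"dz": 0.12,"ax": 0,"ay": 0,"az": -0.28,"grip": 0.6}
    - {"dx": 0.093,"dy": -0.0235,"dz": 0.12,"ax": 0,"ay": 0,"az": -0.28,"grip": 0.6}
    - {"dx": 0.093,"dy": -0.0235,"dz": 0.12,"ax": 0,"ay": 0,"az": -0.28,"grip": 0.6}
    - {"dx": 0.093,"dy": -0.0235,"dz": 0.12,"ax": 0,"ay": 0,"az": -0.28,"grip": 0.6}

```text
clock: 4.45
tool_pos: [507.2, -250.5, 140.4]
tcp_rot: [-3.138, 0.0, 1.166]
ft_force: [-0.2, -0.6, -0.2]
gripper_width: 0.598
grip_force: 0.0
```

```bash
python3 shot.py w4
```

```text
4.45 [ 507.23 -250.47  140.41] [-3.14  0.    1.17] [ 0.64  0.44 -0.31  1.86  0.17  0.87 -0.15] cam [ 535.46 -185.07  309.95] [-0.1  -0.23 -0.97]
```

View pics/w4.png

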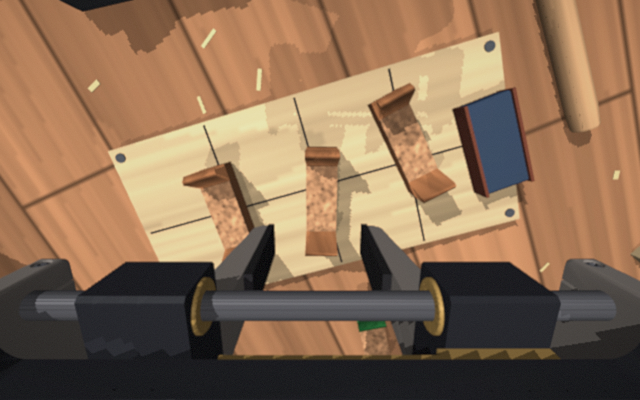

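Chock1 is now fully visible, with its cheek rims at rows 150 and 255, columns 305–340, and almost upright in the picture. The centre line runs from (152,233) to (462,147), and cross 1's upper end runs from (295,98) to (309,147).

```bash
python3 - <<'E'
from h import *
import pickle
np.set_printoptions(precision=2,suppress=True)
p,s,im=pickle.load(open("w4.pkl","rb"))
an=lambda v:np.degrees(np.arctan2(v[1],v[0]))
def st(n,c):
    u=(c[0]+c[1]-c[2]-c[3])/2; print(n,c.mean(0),np.linalg.norm(u),np.linalg.norm(c[0]-c[1]),"yaw",an(u)-90)
P=lambda q,z:plane(p,q,z)[:,:2]
st("rim",P([(305,150),(340,150),(336,255),(306,255)],70)); st("floor",P([(307,164),(339,164),(336,232),(306,232)],42))
cl=P([(152,233),(462,147)],18); print("line",cl,an(cl[1]-cl[0]))
# refine lines: darkest pixel search across expected lines
g=cv2.GaussianBlur(cv2.cvtColor(im,6),(3,3),0).astype(float)
def fit(a,b,w=4):
    a=np.array(a,float);b=np.array(b,float);n=np.array([-(b-a)[1],(b-a)[0]]);n/=np.linalg.norm(n);o=np.arange(-w,w+.1,.25);q=[]
    for t in np.linspace(0,1,25):
        c=a+t*(b-a); L=c+o[:,None]*n; v=cv2.remap(g.astype(np.float32),L[:,:1].astype(np.float32),L[:,1:].astype(np.float32),1)[:,0]; q.append(L[v.argmin()])
    vx,vy,x,y=cv2.fitLine(np.array(q,np.float32),cv2.DIST_HUBER,0,.01,.01)[:,0]; return P([(x-50*vx,y-50*vy),(x+50*vx,y+50*vy)],18)
def isect(a,b):
    A=np.c_[a[1]-a[0],-(b[1]-b[0])]; t=np.linalg.solve(A,b[0]-a[0]); return a[0]+t[0]*(a[1]-a[0])
L=fit((345,179),(395,166)); L2=fit((152,233),(192,222)); C=[fit((205,126),(215,160)),fit((295,98),(308,145)),fit((389,68),(394,88)),fit((420,210),(424,240))]
cl=np.array([L2.mean(0),L.mean(0)]); print("angles",an(L[1]-L[0]),an(cl[1]-cl[0]),[an(c[1]-c[0]) for c in C]); print([isect(cl,c) for c in C], isect(cl,np.array([C[2].mean(0),C[3].mean(0)])))
E
```

```text
rim [ 511.53 -249.05] 96.3544756240615 29.459599232173318 yaw -23.783191866360937
floor [ 511.36 -250.98] 69.0213952737686 30.453803063130625 yaw -24.612898147611602
line [[ 320.81 -218.51]
 [ 662.   -262.57]] -7.358306363370418
angles -7.149161412640839 -7.277915716111053 [np.float64(-97.54938660267902), np.float64(-97.27186537826982), np.float64(-97.69641462150591), np.float64(-97.52832295664092)]
[array([ 417.73, -230.11]), array([ 512.2 , -242.18]), array([ 605.67, -254.11]), array([ 606.69, -254.24])] [ 606.31 -254.19]
```

>>> carry_out:
  commands:
    - {"dx": 0.004,"dy": 0.0005,"dz": -0.045,"ax": 0,"ay": 0,"az": -0.012,"grip": 0.6}
    - {"dx": 0.004,"dy": 0.0005,"dz": -0.085,"ax": 0,"ay": 0,"az": -0.012,"grip": 0.6}
    - {"dx": 0.004,"dy": 0.0005,"dz": -0.11,"ax": 0,"ay": 0,"az": -0.012,"grip": 0.6}
    - {"dx": 0.004,"dy": 0.0005,"dz": -0.117,"ax": 0,"ay": 0,"az": -0.012,"grip": 0.6}
    - {"dx": 0.004,"dy": 0.0005,"dz": -0.117,"ax": 0,"ay": 0,"az": -0.012,"grip": 0.5}
    - {"dx": 0.004,"dy": 0.0005,"dz": -0.117,"ax": 0,"ay": 0,"az": -0.012,"grip": 0.3}
    - {"dx": 0.004,"dy": 0.0005,"dz": -0.117,"ax": 0,"ay": 0,"az": -0.012,"grip": 0.1}
    - {"dx": 0.004,"dy": 0.0005,"dz": -0.117,"ax": 0,"ay": 0,"az": -0.012,"grip": 0.1}
    - {"dx": 0.004,"dy": 0.0005,"dz": -0.117,"ax": 0,"ay": 0,"az": -0.012,"grip": 0.1}
  force: 8

```text
clock: 5.4
tool_pos: [513.8, -251.1, 26.2]
tcp_rot: [3.139, 0.0, 1.153]
ft_force: [-1.8, 1.4, 6.7]
gripper_width: 0.326
grip_force: 8.0
```

```bash
cat > held.py <<'E'
from h import *
import sys,pickle
np.set_printoptions(precision=2,suppress=True)
p,s,im=pickle.load(open(sys.argv[1]+".pkl","rb"))
# cheek/floor boundaries along the held chock: brown-saturation profile along column through its middle
hsv=cv2.cvtColor(cv2.GaussianBlur(im,(3,3),0),cv2.COLOR_BGR2HSV); c=slice(305,330)
for r in range(150,215,3): print(r,hsv[r,c].mean(0).round(0).astype(int).tolist(),end=" ")
E
python3 shot.py w5; python3 held.py w3; echo; echo; python3 held.py w5
```

```text
5.4 [ 513.76 -251.14   26.15] [3.14 0.   1.15] [ 0.59  0.61 -0.25  1.9   0.24  0.65 -0.23] cam [ 542.01 -185.7   195.62] [-0.1  -0.23 -0.97]
150 [18, 87, 195] 153 [18, 87, 192] 156 [18, 87, 191] 159 [18, 86, 186] 162 [18, 89, 176] 165 [12, 141, 114] 168 [12, 146, 127] 171 [12, 146, 142] 174 [12, 147, 128] 177 [12, 147, 121] 180 [12, 146, 130] 183 [12, 146, 139] 186 [12, 146, 149] 189 [12, 147, 131] 192 [12, 147, 84] 195 [12, 149, 64] 198 [12, 141, 89] 201 [13, 120, 112] 204 [13, 119, 113] 207 [13, 119, 111] 210 [13, 120, 114] 213 [13, 119, 117] 

150 [18, 88, 208] 153 [18, 88, 207] 156 [18, 88, 207] 159 [18, 87, 210] 162 [16, 99, 175] 165 [12, 146, 114] 168 [12, 145, 148] 171 [12, 145, 141] 174 [12, 146, 126] 177 [12, 146, 131] 180 [12, 145, 142] 183 [12, 145, 153] 186 [12, 145, 149] 189 [12, 146, 101] 192 [12, 147, 63] 195 [12, 145, 89] 198 [13, 121, 108] 201 [13, 118, 122] 204 [13, 119, 120] 207 [13, 118, 132] 210 [13, 118, 140] 213 [13, 118, 163]
```

>>> carry_out:
  commands:
    - {"dx": -0.0004,"dy": 0.002,"dz": 0,"ax": 0,"ay": 0,"az": 0.07,"grip": 0.1}
    - {"dx": -0.0008,"dy": 0.005,"dz": 0,"ax": 0,"ay": 0,"az": 0.14,"grip": 0.1}
    - {"dx": -0.0012,"dy": 0.007,"dz": 0,"ax": 0,"ay": 0,"az": 0.22,"grip": 0.1}
    - {"dx": -0.0015,"dy": 0.0094,"dz": 0,"ax": 0,"ay": 0,"az": 0.29,"grip": 0.1}
    - {"dx": -0.0015,"dy": 0.0094,"dz": 0,"ax": 0,"ay": 0,"az": 0.29,"grip": 0.1}
    - {"dx": -0.0015,"dy": 0.0094,"dz": 0,"ax": 0,"ay": 0,"az": 0.29,"grip": 0.1}

```text
clock: 6.05
tool_pos: [512.9, -242.3, 26.1]
tcp_rot: [3.138, 0.001, 1.442]
ft_force: [0.4, -1.5, 6.2]
gripper_width: 0.326
grip_force: 8.0
```

>>> carry_out:
  commands:
    - {"dx": 0,"dy": 0,"dz": 0,"ax": 0,"ay": 0,"az": 0,"grip": 0.6}
    - {"dx": 0,"dy": 0,"dz": 0,"ax": 0,"ay": 0,"az": 0,"grip": 0.6}
    - {"dx": 0,"dy": 0,"dz": 0.05,"ax": 0,"ay": 0,"az": 0,"grip": 0.6}
    - {"dx": 0,"dy": 0,"dz": 0.1,"ax": 0,"ay": 0,"az": 0,"grip": 0.5}
    - {"dx": 0.045,"dy": 0.003,"dz": 0.12,"ax": 0,"ay": 0,"az": 0.1,"grip": 0.5}
    - {"dx": 0.092,"dy": 0.0075,"dz": 0.14,"ax": 0,"ay": 0,"az": 0.218,"grip": 0.5}
    - {"dx": 0.092,"dy": 0.0075,"dz": 0.14,"ax": 0,"ay": 0,"az": 0.218,"grip": 0.5}
    - {"dx": 0.092,"dy": 0.0075,"dz": 0.14,"ax": 0,"ay": 0,"az": 0.218,"grip": 0.5}
    - {"dx": 0.092,"dy": 0.0075,"dz": 0.14,"ax": 0,"ay": 0,"az": 0.218,"grip": 0.5}
    - {"dx": 0.092,"dy": 0.0075,"dz": 0.14,"ax": 0,"ay": 0,"az": 0.218,"grip": 0.5}

```text
clock: 7.05
tool_pos: [601.7, -234.2, 163.4]
tcp_rot: [-3.139, -0.0, 1.659]
ft_force: [0.5, -1.4, 0.0]
gripper_width: 0.5
grip_force: 0.0
```

```bash
python3 shot.py w6
```

```text
7.05 [ 601.71 -234.21  163.44] [-3.14 -0.    1.66] [ 0.63  0.56 -0.44  1.63  0.27  1.01  0.2 ] cam [ 595.73 -163.16  332.99] [ 0.02 -0.25 -0.97]
```

View pics/w6.png

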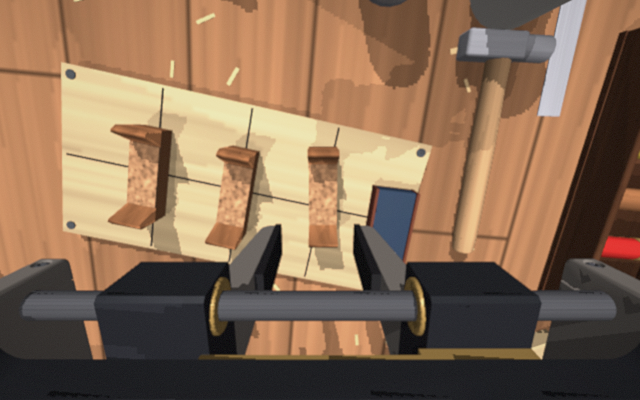

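Chock2 stands upright in the picture at columns 308–339, rows 148–246. Chocks 0 and 1, at (142,175) and (233,197), look parallel to each other.

```bash
python3 - <<'E'
from h import *
import pickle
np.set_printoptions(precision=2,suppress=True)
p,s,im=pickle.load(open("w6.pkl","rb"))
an=lambda v:np.degrees(np.arctan2(v[1],v[0]))
def st(n,c):
    u=(c[0]+c[1]-c[2]-c[3])/2; print(n,c.mean(0),np.linalg.norm(u),np.linalg.norm(c[0]-c[1]),"yaw",an(u)-90)
P=lambda q,z:plane(p,q,z)[:,:2]
st("rim2",P([(308,149),(339,148),(337,246),(310,247)],70))
st("rim1",P([(217,148),(257,152),(239,247),(206,239)],70))
st("rim0",P([(111,127),(158,131),(148,228),(109,221)],70))
print("sandblock -x side",P([(373,188),(368,215)],18))
E
```

```text
rim2 [ 607.18 -231.67] 97.58697599474978 28.568390620203814 yaw 5.379386699442591
rim1 [ 516.71 -238.53] 94.95920613648525 36.90392099305252 yaw -7.857112297671463
rim0 [ 423.61 -227.45] 94.1974668590477 42.42461412155255 yaw -7.798883199473551
sandblock -x side [[ 664.49 -226.4 ]
 [ 663.12 -259.02]]
```

>>> carry_out:
  commands:
    - {"dx": 0.003,"dy": 0.001,"dz": -0.045,"ax": 0,"ay": 0,"az": 0.006,"grip": 0.5}
    - {"dx": 0.003,"dy": 0.001,"dz": -0.09,"ax": 0,"ay": 0,"az": 0.006,"grip": 0.5}
    - {"dx": 0.003,"dy": 0.001,"dz": -0.13,"ax": 0,"ay": 0,"az": 0.006,"grip": 0.5}
    - {"dx": 0.003,"dy": 0.001,"dz": -0.139,"ax": 0,"ay": 0,"az": 0.006,"grip": 0.5}
    - {"dx": 0.003,"dy": 0.001,"dz": -0.139,"ax": 0,"ay": 0,"az": 0.006,"grip": 0.5}
    - {"dx": 0.003,"dy": 0.001,"dz": -0.139,"ax": 0,"ay": 0,"az": 0.006,"grip": 0.3}
    - {"dx": 0.003,"dy": 0.001,"dz": -0.139,"ax": 0,"ay": 0,"az": 0.006,"grip": 0.1}
    - {"dx": 0.003,"dy": 0.001,"dz": -0.139,"ax": 0,"ay": 0,"az": 0.006,"grip": 0.1}
    - {"dx": 0.003,"dy": 0.001,"dz": -0.139,"ax": 0,"ay": 0,"az": 0.006,"grip": 0.1}
  force: 8

```text
clock: 8.0
tool_pos: [608.0, -233.4, 28.1]
tcp_rot: [3.138, 0.002, 1.667]
ft_force: [-0.6, 0.7, 6.5]
gripper_width: 0.325
grip_force: 8.0
```

```bash
python3 shot.py w7; python3 held.py w7; python3 - <<'E'
from h import *
import pickle
for n,rs in (("w3",(199.5,163)),("w5",(196.5,161.5))):
    p,s,im=pickle.load(open(n+".pkl","rb")); y=s["tcp_rot"][2]
    for r,z in zip(rs,(42,18)): a=plane(p,[(317,r)],z)[0,:2]-s["tool_pos"][:2]; print(n,z,a@[np.cos(y),np.sin(y)])
E
```

```text
8.0 [ 608.01 -233.38   28.09] [3.14 0.   1.67] [ 0.58  0.73 -0.38  1.69  0.36  0.78  0.13] cam [ 600.48 -162.1   197.46] [ 0.03 -0.25 -0.97]
150 [19, 85, 226] 153 [19, 85, 226] 156 [19, 85, 224] 159 [19, 85, 223] 162 [14, 124, 143] 165 [12, 146, 136] 168 [12, 145, 155] 171 [12, 145, 139] 174 [12, 145, 135] 177 [12, 145, 145] 180 [12, 145, 155] 183 [12, 145, 164] 186 [12, 145, 126] 189 [12, 147, 76] 192 [12, 147, 80] 195 [12, 135, 100] 198 [13, 118, 124] 201 [13, 118, 121] 204 [13, 119, 120] 207 [13, 119, 122] 210 [13, 118, 117] 213 [13, 119, 115] w3 42 31.81329261724207
w3 18 48.81055581674302
w5 42 32.54830001449073
w5 18 49.22025966751461
```

>>> carry_out:
  commands:
    - {"dx": -0.0005,"dy": -0.005,"dz": 0,"ax": 0,"ay": 0,"az": -0.06,"grip": 0.1}
    - {"dx": -0.001,"dy": -0.01,"dz": 0,"ax": 0,"ay": 0,"az": -0.12,"grip": 0.1}
    - {"dx": -0.0015,"dy": -0.016,"dz": 0,"ax": 0,"ay": 0,"az": -0.18,"grip": 0.1}
    - {"dx": -0.002,"dy": -0.0206,"dz": 0,"ax": 0,"ay": 0,"az": -0.224,"grip": 0.1}
    - {"dx": -0.002,"dy": -0.0206,"dz": 0,"ax": 0,"ay": 0,"az": -0.224,"grip": 0.1}
    - {"dx": -0.002,"dy": -0.0206,"dz": 0,"ax": 0,"ay": 0,"az": -0.224,"grip": 0.1}

```text
clock: 8.65
tool_pos: [606.8, -252.8, 28.1]
tcp_rot: [3.137, -0.0, 1.443]
ft_force: [-0.3, 2.1, 6.0]
gripper_width: 0.326
grip_force: 8.0
```

>>> carry_out:
  commands:
    - {"dx": 0,"dy": -0.0012,"dz": 0,"ax": 0,"ay": 0,"az": 0,"grip": 0.1}
    - {"dx": 0,"dy": -0.0012,"dz": 0,"ax": 0,"ay": 0,"az": 0,"grip": 0.1}
    - {"dx": 0,"dy": -0.0012,"dz": 0,"ax": 0,"ay": 0,"az": 0,"grip": 0.5}
    - {"dx": 0,"dy": -0.0012,"dz": 0,"ax": 0,"ay": 0,"az": 0,"grip": 0.5}
    - {"dx": 0,"dy": -0.0012,"dz": 0.05,"ax": 0,"ay": 0,"az": 0,"grip": 0.5}
    - {"dx": 0,"dy": -0.0012,"dz": 0.1,"ax": 0,"ay": 0,"az": 0,"grip": 0.5}
    - {"dx": -0.045,"dy": -0.03,"dz": 0.13,"ax": 0,"ay": 0,"az": 0,"grip": 0.6}
    - {"dx": -0.095,"dy": -0.06,"dz": 0.17,"ax": 0,"ay": 0,"az": 0,"grip": 0.6}
    - {"dx": -0.095,"dy": -0.06,"dz": 0.17,"ax": 0,"ay": 0,"az": 0,"grip": 0.6}
    - {"dx": -0.095,"dy": -0.06,"dz": 0.17,"ax": 0,"ay": 0,"az": 0,"grip": 0.6}

```text
clock: 9.65
tool_pos: [507.0, -318.2, 198.5]
tcp_rot: [3.139, 0.005, 1.436]
ft_force: [-0.1, -0.9, 0.4]
gripper_width: 0.599
grip_force: 0.0
```

```bash
python3 shot.py w8; python3 - <<'E'
from h import *
import pickle
p,s,im=pickle.load(open("w8.pkl","rb"))
u=proj(p,[(310,-120,18),(310,-330,18),(720,-120,18),(720,-330,18)]); print(u)
x0,y0=np.maximum(u.min(0),0).astype(int); x1=int(u[:,0].max()); y1=min(int(u[:,1].max()),265); k=min(780/(x1-x0),580/(y1-y0)); print(x0,y0,k)
cv2.imwrite("pics/w8c.png",cv2.resize(im[y0:y1,x0:x1],None,fx=k,fy=k,interpolation=2))
E
```

```text
9.65 [ 507.   -318.2   198.53] [3.14 0.   1.44] [ 0.8   0.43 -0.39  1.73  0.19  1.01  0.21] cam [ 516.03 -246.64  367.7 ] [-0.03 -0.26 -0.97]
[[117.17222977  33.10718969]
 [168.03407222 211.96085545]
 [490.32706514 -24.74261172]
 [486.88992605 169.52944099]]
117 0 2.091152815013405
```

View pics/w8c.png

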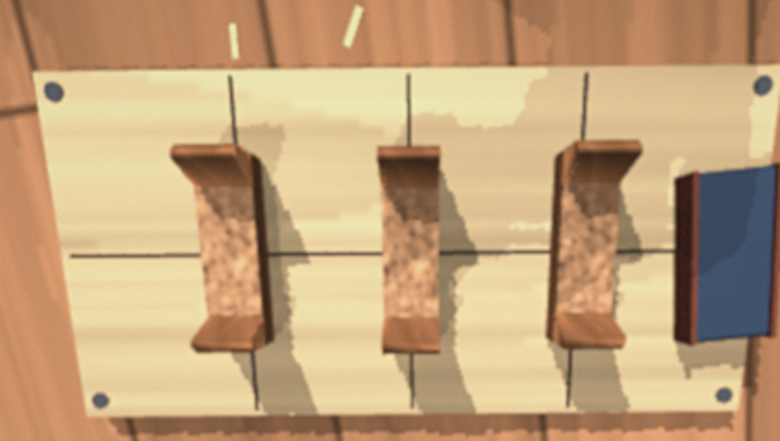

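```bash
python3 - <<'E'
from h import *
import pickle
np.set_printoptions(precision=2,suppress=True)
p,s,im=pickle.load(open("w8.pkl","rb"));k=2.091152815
P=lambda q,z:plane(p,[((a+.5)/k-.5+117,(b+.5)/k-.5) for a,b in q],z)[:,:2]
an=lambda v:np.degrees(np.arctan2(v[1],v[0]))
def isect(a,b):
    A=np.c_[a[1]-a[0],-(b[1]-b[0])]; t=np.linalg.solve(A,b[0]-a[0]); return a[0]+t[0]*(a[1]-a[0])
cl=P([(70,255),(680,250)],18); C=[P(q,18) for q in ([(230,77),(257,408)],[(408,75),(413,407)],[(586,74),(569,405)])]
X=[isect(cl,c) for c in C]; y=an(cl[1]-cl[0]); print("yaw",y,[an(c[0]-c[1])-90 for c in C],X)
B=np.array([[np.cos(np.radians(y)),np.sin(np.radians(y))],[-np.sin(np.radians(y)),np.cos(np.radians(y))]])
R=[[(172,148),(239,147),(255,350),(192,349)],[(378,147),(439,147),(439,352),(383,352)],[(577,142),(641,142),(625,346),(560,347)]]
F=[[(195,185),(251,182),(261,318),(207,318)],[(384,186),(439,186),(439,320),(385,320)],[(568,183),(620,181),(614,316),(559,316)]]
for i in range(3):
  for q,z in ((R[i],70),(F[i],42)):
    c=P(q,z); u=(c[0]+c[1]-c[2]-c[3])/2; print(i,z,"off (board)",B@(c.mean(0)-X[i]),"yaw",an(u)-90-y,np.linalg.norm(u),np.linalg.norm(c[0]-c[1]),np.linalg.norm(c[2]-c[3]))
E
```

```text
yaw -7.310989183338298 [np.float64(-7.253746774936772), np.float64(-7.073146618900495), np.float64(-6.891547279233322)] [array([ 418.35, -229.79]), array([ 512.65, -241.89]), array([ 606.96, -253.99])]
0 70 off (board) [ 0.41 -0.17] yaw -0.22260540921564154 94.57196535250199 31.261443079649982 31.898370391792728
0 42 off (board) [-1.53  0.21] yaw -0.31238068082862025 68.95127656512899 29.123006446209995 29.54332308070989
1 70 off (board) [ 0.16 -1.46] yaw 0.04548282200180598 96.10829673460874 28.435837330957398 28.440482239148857
1 42 off (board) [ 0.84 -1.72] yaw -0.4088124943427216 68.8547035370196 28.494814854727178 29.590144167106097
2 70 off (board) [-2.19  0.31] yaw -0.7489401675334717 95.54298017839885 29.838008008671117 32.96454501968072
2 42 off (board) [ 0.79 -0.39] yaw 0.4795904742688508 68.69398353377036 26.893244244995934 30.143844216135754
```

The zoomed view shows all three chocks on their crosses: chock centres at about (231,250), (411,250) and (592,247), with the cross lines emerging at the middle of each. Offsets are at most about 1.5 mm and within 1°, so the row is good. On to the hull.

>>> carry_out:
  commands:
    - {"dx": 0,"dy": 0.03,"dz": 0.04,"ax": 0,"ay": 0,"az": -0.1,"grip": 1}
    - {"dx": -0.03,"dy": 0.25,"dz": 0.1,"ax": 0,"ay": 0,"az": -0.7,"grip": 1}
    - {"dx": -0.03,"dy": 0.25,"dz": 0.1,"ax": 0,"ay": 0,"az": -0.7,"grip": 1}
    - {"dx": -0.03,"dy": 0.25,"dz": 0.1,"ax": 0,"ay": 0,"az": -0.7,"grip": 1}
    - {"dx": -0.03,"dy": 0.25,"dz": 0.1,"ax": 0,"ay": 0,"az": -0.7,"grip": 1}
    - {"dx": -0.067,"dy": 0.578,"dz": 0.1,"ax": 0,"ay": 0,"az": -1.436,"grip": 1}
    - {"dx": -0.067,"dy": 0.578,"dz": 0.1,"ax": 0,"ay": 0,"az": -1.436,"grip": 1}
    - {"dx": -0.067,"dy": 0.578,"dz": 0.1,"ax": 0,"ay": 0,"az": -1.436,"grip": 1}
    - {"dx": -0.067,"dy": 0.578,"dz": 0.1,"ax": 0,"ay": 0,"az": -1.436,"grip": 1}
    - {"dx": -0.067,"dy": 0.578,"dz": 0.1,"ax": 0,"ay": 0,"az": -1.436,"grip": 1}

```text
clock: 10.7
tool_pos: [459.4, 123.5, 291.6]
tcp_rot: [-3.141, 0.001, 0.099]
ft_force: [1.4, -0.3, 1.0]
gripper_width: 0.999
grip_force: 0.0
```

>>> carry_out:
  commands:
    - {"dx": -0.02,"dy": 0.13,"dz": 0.008,"ax": 0,"ay": 0,"az": -0.09,"grip": 1}
    - {"dx": -0.02,"dy": 0.13,"dz": 0.008,"ax": 0,"ay": 0,"az": -0.09,"grip": 1}
    - {"dx": -0.02,"dy": 0.13,"dz": 0.008,"ax": 0,"ay": 0,"az": -0.09,"grip": 1}
    - {"dx": -0.02,"dy": 0.13,"dz": 0.008,"ax": 0,"ay": 0,"az": -0.09,"grip": 1}
    - {"dx": -0.02,"dy": 0.13,"dz": 0.008,"ax": 0,"ay": 0,"az": -0.09,"grip": 1}
    - {"dx": -0.02,"dy": 0.13,"dz": 0.008,"ax": 0,"ay": 0,"az": -0.09,"grip": 1}

```text
clock: 11.3
tool_pos: [440.3, 249.6, 299.5]
tcp_rot: [3.141, 0.001, 0.011]
ft_force: [0.8, -0.2, 0.7]
gripper_width: 0.999
grip_force: 0.0
```

```bash
python3 shot.py w9
```

```text
11.3 [440.3  249.61 299.49] [3.14 0.   0.01] [-0.03  0.2  -0.62  1.81  0.13  1.17 -2.26] cam [511.12 251.07 468.92] [-0.25 -0.   -0.97]
```

View pics/w9.png

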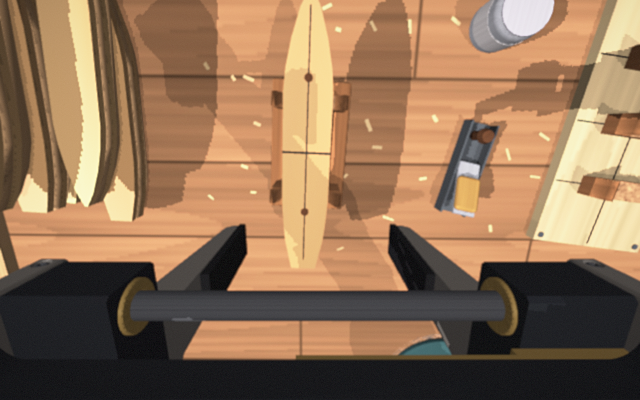

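The hull from above: its centre line runs from (310,8) to (303,262), and the balance mark crosses it at about (306,152), with deck edges at columns 283 and 331 there.

```bash
python3 - <<'E'
from h import *
import pickle
np.set_printoptions(precision=2,suppress=True)
p,s,im=pickle.load(open("w9.pkl","rb"))
g=cv2.GaussianBlur(cv2.cvtColor(im,6),(3,3),0).astype(float)
rows=[30,45,60,100,115,130,170,185,230,245]; pts=[]
for r in rows:
    c0=310-(r-8)*7/254; c=np.arange(int(c0)-6,int(c0)+7); pts.append((c[g[r,c].argmin()],r))
mk=[(c,148+g[148:158,c].argmin()) for c in (288,292,296,300,312,316,320,325)]
print(pts,mk)
X=plane(p,pts,124)[:,:2]; M=plane(p,mk,124)[:,:2]; E=plane(p,[(283,152.5),(331,152.5)],124)[:,:2]
a=np.polyfit(X[:,0],X[:,1],1); b=np.polyfit(M[:,1],M[:,0],1)
y=(a[1]+a[0]*b[1])/(1-a[0]*b[0]); print("mark",np.polyval(b,y),y,"yaw",a[0],-b[0],"edges",E,np.linalg.norm(E[0]-E[1]),E.mean(0))
# top-camera check
q=bot.camera_params("top"); print("in top view", proj(q,[(np.polyval(b,y),y,124)]))
S=plane(p,[(303,268),(310,0)],124);print(S)
t=bot.capture("top"); cv2.imwrite("pics/top1.png",t)
E
```

```text
[(np.int64(310), 30), (np.int64(309), 45), (np.int64(309), 60), (np.int64(307), 100), (np.int64(307), 115), (np.int64(306), 130), (np.int64(305), 170), (np.int64(305), 185), (np.int64(303), 230), (np.int64(303), 245)] [(288, np.int64(152)), (292, np.int64(152)), (296, np.int64(152)), (300, np.int64(152)), (312, np.int64(153)), (316, np.int64(153)), (320, np.int64(153)), (325, np.int64(153))]
mark 478.69894584972207 264.28774664281127 yaw -0.03249326576297408 -0.02553960020584289 edges [[478.4  291.82]
 [478.99 233.61]] 58.21542547968569 [478.7  262.72]
in top view [[185.41 245.91]]
[[323.85 267.96 124.  ]
 [640.28 259.7  124.  ]]
```

>>> carry_out:
  commands:
    - {"dx": 0.02,"dy": 0.007,"dz": -0.03,"ax": 0,"ay": 0,"az": -0.02,"grip": 1}
    - {"dx": 0.038,"dy": 0.014,"dz": -0.07,"ax": 0,"ay": 0,"az": -0.041,"grip": 1}
    - {"dx": 0.038,"dy": 0.014,"dz": -0.11,"ax": 0,"ay": 0,"az": -0.041,"grip": 1}
    - {"dx": 0.038,"dy": 0.014,"dz": -0.145,"ax": 0,"ay": 0,"az": -0.041,"grip": 1}
    - {"dx": 0.038,"dy": 0.014,"dz": -0.15,"ax": 0,"ay": 0,"az": -0.041,"grip": 1}
    - {"dx": 0.038,"dy": 0.014,"dz": -0.15,"ax": 0,"ay": 0,"az": -0.041,"grip": 1}
    - {"dx": 0.038,"dy": 0.014,"dz": -0.15,"ax": 0,"ay": 0,"az": -0.041,"grip": 1}

```text
clock: 12.1
tool_pos: [479.5, 264.9, 152.2]
tcp_rot: [-3.14, -0.003, -0.03]
ft_force: [0.5, 1.4, 0.2]
gripper_width: 0.997
grip_force: 0.0
```

```bash
python3 shot.py w10; python3 - <<'E'
from h import *
import pickle
np.set_printoptions(precision=2,suppress=True)
p,s,im=pickle.load(open("w10.pkl","rb")); print(proj(p,[(478.7,263.5,124),(478.7,292,124),(478.7,234.5,124),(640,259,124)]))
E
```

```text
12.1 [479.48 264.87 152.18] [-3.14 -0.   -0.03] [-0.12  0.44 -0.56  1.88  0.29  0.9  -2.42] cam [549.56 263.1  321.87] [-0.25  0.01 -0.97]
[[319.86 224.68]
 [281.55 225.76]
 [358.95 223.56]
 [319.79 -29.46]]
```

```bash
python3 - <<'E'
from h import *
import pickle
np.set_printoptions(precision=2,suppress=True)
p,s,im=pickle.load(open("w10.pkl","rb")); g=cv2.GaussianBlur(cv2.cvtColor(im,6),(3,3),0)
print([(c,212+int(g[212:238,c].argmin()),int(g[212:238,c].min()),int(np.median(g[212:238,c]))) for c in (292,300,308,328,336,344)])
print([(r,310+int(g[r,310:330].argmin())) for r in (60,100,140,180,200)])
print(g[205,265:375:3])
M=plane(p,[(308,224),(317,205),(317,100)],124); print(M)
E
```

```text
[(292, 224, 64, 140), (300, 224, 70, 141), (308, 225, 87, 188), (328, 225, 86, 204), (336, 225, 87, 204), (344, 225, 86, 204)]
[(60, 319), (100, 322), (140, 319), (180, 319), (200, 319)]
[171 149 148 144 148 194 155 139 139 140 140 140 141 141 142 142 142 140
  76 142 142 142 142 141 140 140 140 142 161 204 204 184 109 107 109  97
 122]
[[479.49 272.29 124.  ]
 [493.93 265.16 124.  ]
 [566.41 262.93 124.  ]]
```

>>> carry_out:
  commands:
    - {"dx": -0.001,"dy": -0.001,"dz": -0.03,"ax": 0,"ay": 0,"az": 0,"grip": 1}
    - {"dx": -0.001,"dy": -0.001,"dz": -0.05,"ax": 0,"ay": 0,"az": 0,"grip": 1}
    - {"dx": -0.001,"dy": -0.001,"dz": -0.059,"ax": 0,"ay": 0,"az": 0,"grip": 1}
    - {"dx": -0.001,"dy": -0.001,"dz": -0.059,"ax": 0,"ay": 0,"az": 0,"grip": 1}
    - {"dx": -0.001,"dy": -0.001,"dz": -0.059,"ax": 0,"ay": 0,"az": 0,"grip": 0.8}
    - {"dx": -0.001,"dy": -0.001,"dz": -0.059,"ax": 0,"ay": 0,"az": 0,"grip": 0.7}
    - {"dx": -0.001,"dy": -0.001,"dz": -0.059,"ax": 0,"ay": 0,"az": 0,"grip": 0.6}
    - {"dx": -0.001,"dy": -0.001,"dz": -0.059,"ax": 0,"ay": 0,"az": 0,"grip": 0.5}
    - {"dx": -0.001,"dy": -0.001,"dz": -0.059,"ax": 0,"ay": 0,"az": 0,"grip": 0.5}
  force: 35

```text
clock: 13.05
tool_pos: [477.4, 263.6, 91.7]
tcp_rot: [-3.141, -0.001, -0.03]
ft_force: [-0.3, 0.9, 1.2]
gripper_width: 0.627
grip_force: 35.0
```

>>> carry_out:
  commands:
    - {"dx": 0,"dy": 0,"dz": 0.003,"ax": 0,"ay": 0,"az": 0,"grip": 0.5}
    - {"dx": 0,"dy": 0,"dz": 0.008,"ax": 0,"ay": 0,"az": 0,"grip": 0.5}
    - {"dx": 0,"dy": 0,"dz": 0.015,"ax": 0,"ay": 0,"az": 0,"grip": 0.5}
    - {"dx": 0,"dy": 0,"dz": 0.025,"ax": 0,"ay": 0,"az": 0,"grip": 0.5}
    - {"dx": 0,"dy": 0,"dz": 0.037,"ax": 0,"ay": 0,"az": 0,"grip": 0.5}
    - {"dx": 0,"dy": 0,"dz": 0.05,"ax": 0,"ay": 0,"az": 0,"grip": 0.5}
    - {"dx": 0,"dy": 0,"dz": 0.06,"ax": 0,"ay": 0,"az": 0,"grip": 0.5}
    - {"dx": 0,"dy": 0,"dz": 0.065,"ax": 0,"ay": 0,"az": 0,"grip": 0.5}
    - {"dx": 0,"dy": 0,"dz": 0.065,"ax": 0,"ay": 0,"az": 0,"grip": 0.5}

```text
clock: 13.95
tool_pos: [477.7, 263.7, 157.3]
tcp_rot: [-3.141, -0.002, -0.03]
ft_force: [-0.1, 0.2, -2.6]
gripper_width: 0.629
grip_force: 35.0
```

```bash
python3 - <<'E'
from h import *
import pickle
np.set_printoptions(precision=2,suppress=True)
s=bot.sense(); print(s["ft_force"],s["ft_torque"],s["tcp_rot"],s["tool_pos"])
E
python3 shot.py w11; python3 - <<'E'
from h import *
import pickle
np.set_printoptions(precision=2,suppress=True)
p,s,im=pickle.load(open("w11.pkl","rb")); g=cv2.GaussianBlur(cv2.cvtColor(im,6),(3,3),0)
t=s["tool_pos"]; zd=t[2]+32.3
y=s["tcp_rot"][2]; d=np.array([np.cos(y),np.sin(y)])
print("pred mark",proj(p,[(t[0]+1.3,t[1],zd)]),"pred bow tip",proj(p,[(*(t[:2]+176.3*d),zd)]))
print([(c,210+int(g[210:260,c].argmin()),int(g[210:260,c].min())) for c in (292,300,308,328,336,344)])
print("cols",[(r,305+int(g[r,305:335].argmin())) for r in (40,80,120,160,200)])
E
```

```text
[-0.1   0.17 -2.56] [ 0.01 -0.   -0.05] [-3.14 -0.   -0.03] [477.68 263.69 157.28]
13.95 [477.68 263.69 157.28] [-3.14 -0.   -0.03] [-0.12  0.43 -0.56  1.88  0.29  0.91 -2.42] cam [547.99 262.06 326.92] [-0.25  0.01 -0.97]
pred mark [[318.12 259.58]] pred bow tip [[ 318.46 -162.91]]
[(292, 259, 41), (300, 259, 41), (308, 259, 41), (328, 259, 41), (336, 259, 41), (344, 259, 41)]
cols [(40, 317), (80, 318), (120, 317), (160, 317), (200, 317)]
```

>>> carry_out:
  commands:
    - {"dx": 0,"dy": 0,"dz": 0.01,"ax": 0,"ay": 0,"az": 0,"grip": 0.5}
    - {"dx": 0,"dy": 0,"dz": 0.025,"ax": 0,"ay": 0,"az": 0,"grip": 0.5}
    - {"dx": 0,"dy": -0.005,"dz": 0.04,"ax": 0,"ay": 0,"az": 0,"grip": 0.5}
    - {"dx": 0,"dy": -0.015,"dz": 0.05,"ax": 0,"ay": 0,"az": 0,"grip": 0.5}
    - {"dx": 0.002,"dy": -0.035,"dz": 0.055,"ax": 0,"ay": 0,"az": -0.005,"grip": 0.5}
    - {"dx": 0.004,"dy": -0.06,"dz": 0.055,"ax": 0,"ay": 0,"az": -0.01,"grip": 0.5}
    - {"dx": 0.006,"dy": -0.09,"dz": 0.055,"ax": 0,"ay": 0,"az": -0.02,"grip": 0.5}
    - {"dx": 0.008,"dy": -0.12,"dz": 0.055,"ax": 0,"ay": 0,"az": -0.025,"grip": 0.5}
    - {"dx": 0.01,"dy": -0.15,"dz": 0.055,"ax": 0,"ay": 0,"az": -0.03,"grip": 0.5}
    - {"dx": 0.012,"dy": -0.18,"dz": 0.055,"ax": 0,"ay": 0,"az": -0.035,"grip": 0.5}

```text
clock: 15.0
tool_pos: [489.1, 81.4, 212.2]
tcp_rot: [3.141, -0.001, -0.065]
ft_force: [0.1, -0.4, -1.8]
gripper_width: 0.63
grip_force: 35.0
```

>>> carry_out:
  commands:
    - {"dx": 0.002,"dy": -0.03,"dz": 0,"ax": 0,"ay": 0,"az": -0.006,"grip": 0.5}
    - {"dx": 0.004,"dy": -0.06,"dz": 0,"ax": 0,"ay": 0,"az": -0.012,"grip": 0.5}
    - {"dx": 0.006,"dy": -0.09,"dz": 0,"ax": 0,"ay": 0,"az": -0.018,"grip": 0.5}
    - {"dx": 0.008,"dy": -0.12,"dz": 0,"ax": 0,"ay": 0,"az": -0.025,"grip": 0.5}
    - {"dx": 0.01,"dy": -0.15,"dz": 0,"ax": 0,"ay": 0,"az": -0.032,"grip": 0.5}
    - {"dx": 0.012,"dy": -0.18,"dz": 0,"ax": 0,"ay": 0,"az": -0.038,"grip": 0.5}
    - {"dx": 0.014,"dy": -0.21,"dz": 0,"ax": 0,"ay": 0,"az": -0.044,"grip": 0.5}
    - {"dx": 0.016,"dy": -0.235,"dz": 0,"ax": 0,"ay": 0,"az": -0.05,"grip": 0.5}
    - {"dx": 0.018,"dy": -0.255,"dz": 0,"ax": 0,"ay": 0,"az": -0.056,"grip": 0.5}
    - {"dx": 0.02,"dy": -0.27,"dz": 0,"ax": 0,"ay": 0,"az": -0.06,"grip": 0.5}

```text
clock: 16.0
tool_pos: [508.9, -188.5, 211.8]
tcp_rot: [3.141, -0.0, -0.126]
ft_force: [1.0, 0.7, -3.4]
gripper_width: 0.629
grip_force: 35.0
```

>>> carry_out:
  commands:
    - {"dx": 0.001,"dy": -0.015,"dz": 0,"ax": 0,"ay": 0,"az": -0.0015,"grip": 0.5}
    - {"dx": 0.002,"dy": -0.03,"dz": 0,"ax": 0,"ay": 0,"az": -0.0015,"grip": 0.5}
    - {"dx": 0.002,"dy": -0.044,"dz": -0.003,"ax": 0,"ay": 0,"az": -0.0015,"grip": 0.5}
    - {"dx": 0.002,"dy": -0.051,"dz": -0.012,"ax": 0,"ay": 0,"az": -0.0015,"grip": 0.5}
    - {"dx": 0.002,"dy": -0.0535,"dz": -0.025,"ax": 0,"ay": 0,"az": -0.0015,"grip": 0.5}
    - {"dx": 0.002,"dy": -0.0535,"dz": -0.04,"ax": 0,"ay": 0,"az": -0.0015,"grip": 0.5}
    - {"dx": 0.002,"dy": -0.0535,"dz": -0.055,"ax": 0,"ay": 0,"az": -0.0015,"grip": 0.5}
    - {"dx": 0.002,"dy": -0.0535,"dz": -0.068,"ax": 0,"ay": 0,"az": -0.0015,"grip": 0.5}
    - {"dx": 0.002,"dy": -0.0535,"dz": -0.077,"ax": 0,"ay": 0,"az": -0.0015,"grip": 0.5}
    - {"dx": 0.002,"dy": -0.0535,"dz": -0.08,"ax": 0,"ay": 0,"az": -0.0015,"grip": 0.5}

```text
clock: 17.0
tool_pos: [510.7, -239.3, 129.8]
tcp_rot: [-3.141, 0.002, -0.125]
ft_force: [-0.3, -0.2, -2.7]
gripper_width: 0.627
grip_force: 35.0
```

>>> carry_out:
  commands:
    - {"dx": 0,"dy": 0,"dz": 0,"ax": 0,"ay": 0,"az": 0,"grip": 0.5}
    - {"dx": 0,"dy": 0,"dz": 0,"ax": 0,"ay": 0,"az": 0,"grip": 0.5}
    - {"dx": 0,"dy": 0,"dz": 0,"ax": 0,"ay": 0,"az": 0,"grip": 0.5}

```text
clock: 17.3
tool_pos: [511.7, -240.2, 132.0]
tcp_rot: [3.141, -0.001, -0.126]
ft_force: [-1.3, -0.2, -2.4]
gripper_width: 0.63
grip_force: 35.0
```

```bash
python3 shot.py w12; python3 - <<'E'
from h import *
a=bot.capture("scene"); b=bot.capture("top"); w=cv2.imread("pics/w12.png")
A=cv2.resize(a[70:270,140:380],(396,330)); B=cv2.resize(b[140:340,300:460],(264,330)); 
im=np.zeros((580,660,3),np.uint8); im[:330,:396]=A; im[:330,396:660]=B; im[330:580,:400]=cv2.resize(w,(400,250)); cv2.imwrite("pics/fin.png",im)
p=bot.camera_params("scene"); q=bot.camera_params("top")
X=[(512.4,-242.1,162),(512.4-155*.992,-242.1+155*.127,162),(512.4+175*.992,-242.1-175*.127,162)]
print(proj(p,X).round(0).tolist(),proj(q,X).round(0).tolist())
cv2.imwrite("pics/s2.png",a)
E
```

```text
17.3 [ 511.71 -240.23  132.01] [ 3.14 -0.   -0.13] [ 0.63  0.45 -0.32  1.87  0.19  0.85 -1.48] cam [ 581.54 -248.42  301.59] [-0.25  0.03 -0.97]
[[240.0, 121.0], [266.0, 69.0], [205.0, 190.0]] [[383.0, 228.0], [377.0, 290.0], [389.0, 161.0]]
```

View pics/fin.png

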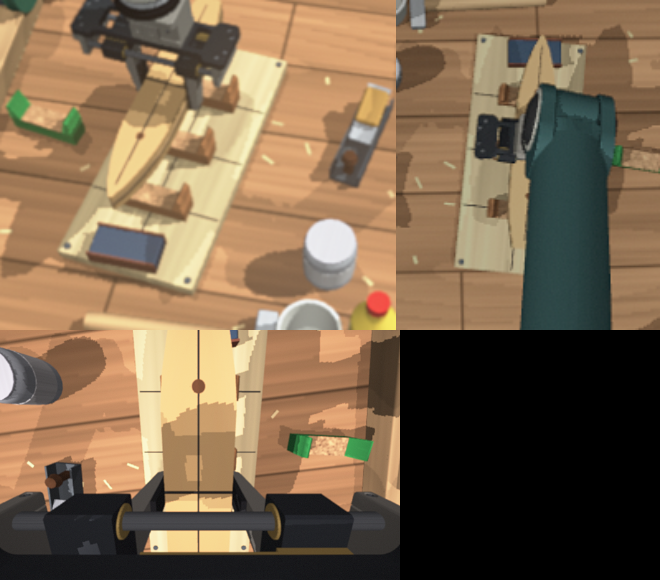

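The composite shows the hull held over the row, bow towards the sandblock. The bow tip is at about (112,203) in the scene panel, within 3 px of where it should be, and the hull's line lies along the board in the wrist panel. I'll correct the last 1.7 mm sideways, let it settle and check that it's level.

>>> carry_out:
  commands:
    - {"dx": 0,"dy": -0.001,"dz": 0,"ax": 0,"ay": 0,"az": -0.001,"grip": 0.5}
    - {"dx": 0,"dy": -0.0018,"dz": 0,"ax": 0,"ay": 0,"az": -0.001,"grip": 0.5}
    - {"dx": 0,"dy": -0.0018,"dz": 0,"ax": 0,"ay": 0,"az": -0.001,"grip": 0.5}
    - {"dx": 0,"dy": -0.0018,"dz": 0,"ax": 0,"ay": 0,"az": -0.001,"grip": 0.5}
    - {"dx": 0,"dy": -0.0018,"dz": 0,"ax": 0,"ay": 0,"az": -0.001,"grip": 0.5}
    - {"dx": 0,"dy": -0.0018,"dz": 0,"ax": 0,"ay": 0,"az": -0.001,"grip": 0.5}

```text
clock: 18.05
tool_pos: [511.2, -241.8, 131.3]
tcp_rot: [-3.142, 0.0, -0.127]
ft_force: [0.1, 0.9, -3.6]
gripper_width: 0.626
grip_force: 35.0
```

```bash
python3 shot.py w13; python3 - <<'E'
from h import *
import pickle
np.set_printoptions(precision=2,suppress=True)
def dot(im):
    h=cv2.cvtColor(im,40); m=((h[...,1]>110)&(h[...,2]<150)).astype(np.uint8); m[:,:295]=0; m[:,345:]=0; m[240:]=0
    m=cv2.morphologyEx(m,cv2.MORPH_OPEN,np.ones((5,5),np.uint8))
    n,l,st,c=cv2.connectedComponentsWithStats(m); return [(c[i].round(1).tolist(),int(st[i,4])) for i in range(1,n)]
for n in ("w9","w10","w11","w12","w13"):
    p,s,im=pickle.load(open(n+".pkl","rb")); t=s["tool_pos"]; y=s["tcp_rot"][2]; z=124 if n in("w9","w10") else t[2]+32.3
    o=np.array([478.7,263.5]) if n in ("w9","w10") else t[:2]+1.3*np.array([np.cos(y),np.sin(y)])
    for c,a in dot(im):
        d=plane(p,[c],z)[0,:2]-o; print(n,c,a,"along",d@[np.cos(y),np.sin(y)],"across",d@[-np.sin(y),np.cos(y)])
s=bot.sense(); print(s["tool_pos"],s["ft_torque"],s["qvel"])
E
```

```text
18.05 [ 511.21 -241.76  131.26] [-3.14  0.   -0.13] [ 0.64  0.45 -0.32  1.87  0.19  0.85 -1.47] cam [ 581.25 -250.17  300.76] [-0.25  0.03 -0.97]
w9 [308.4, 76.6] 35 along 85.4748935547111 across -3.1810048739341723
w9 [338.7, 79.3] 55 along 82.61165395742697 across -37.66640975603932
w9 [340.8, 103.2] 131 along 56.75670865490433 across -40.59559152439542
w9 [336.4, 191.1] 450 along -48.08476876288809 across -37.25484122748571
w10 [319.3, 104.0] 129 along 85.16175257193852 across 0.5534305889653699
w11 [320.0, 89.8] 201 along 85.0015985841938 across -0.7781134385007235
w12 [317.1, 89.6] 320 along 85.01505749552024 across 0.5867286720192005
w13 [317.1, 89.7] 319 along 85.00357424814447 across 0.5373341248014223
[ 511.19 -241.78  131.28] [ 0.01  0.03 -0.  ] [ 0. -0.  0. -0. -0. -0.  0.]
```

```bash
python3 -c "
from station import bot
print(bot.finish_job())"
```

```text
the job is handed in; nothing more can be done
None
```

The job is handed in. By my camera measurements the chocks stand within about 2 mm of their crosses and square to within about 1°, and the hull is held level and still about 40 mm above them, bow to the board's +x end, with its balance mark over the middle chock.

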